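Open the worn combination lock on the studio knife box

TASK

The studio's knife box is locked: turn the left dial to 3 and the right dial to 7. The lock is worn, so each dial catches a little before or after its number; turn it slowly around there until you feel it catch and stop turning, and never force it. When both have caught, draw the steel shackle straight up out of the box without wrenching it, set it down inside the white tray before letting go, and leave the other things where they are.

Things in the scene. Friction and masses are not known exactly. Their poses are not given: they have to be found in the camera images.
- lock: Grey steel lock box, 200 (x) by 280 (y) by 90 mm high, fixed. Origin: centre of its underside; z up; front -x, left +y. Dial axes at x = -45, y = +75 (left) and -75 mm (right); shackle at x = -45, y = 0. Inside, a sprung catch (4 N) rides each dial's wheel and drops into its one gap: this stops the dial both ways (play about 0.06 rad) and frees a shackle leg. From there over 0.2 N m on the dial forces the lock.
- pocket (a point): Point on the box's top (z = 90 mm) midway between the two pockets in which the shackle's legs stand; axes as the box's. Each pocket is 15 mm (x) by 20 mm (y), from 11.5 to 31.5 mm either side of this point, 50 mm deep.
- left_plate: Left dial's flat round aluminium scale, 72 mm across, on the box's top, carrying the dial and its wheel. Origin on the dial's axis at the box's top; axes as the box's. Ten black marks 36 degrees apart: 0 is the broad mark on the far side (+x), 1 to 9 count clockwise seen from above (5, a thicker mark, points to the box's front). The dial catches within 0.3 rad before or after its number.
- right_plate: Right dial's scale, the same as the left one.
- left_dial (a joint): Left dial: black knob, a bar 10 mm wide, 40 mm long, 3 to 36 mm above the box's top, on a skirt 40 mm across, 4 mm high. Rad, growing clockwise from above; number n is at 0.6283 n (3 at 1.885). At 0 the bar lies along the box's x; a white line on one half of its top points at the number. Turns from -0.2 to 5.9, friction about 0.06 N m. Starts one to two numbers below 3.
- right_dial (a joint): Right dial, the same as the left one; 7 is at 4.398 rad. Starts one to two numbers above 7.
- left_grip (a point): Point on the left dial's axis in the knob's bar, 26 mm above the box's top: the height to grip. x axis along the bar toward its white line, turns with the dial.
- right_grip (a point): The same point of the right dial.
- shackle: Loose steel U, upside down, 160 g, 87 mm high: round bar 10 mm thick, legs at y = +18 and -18 mm, crossbar along y; feet 12 (x) by 17 (y) by 8 mm reach out to y = 30 mm. Origin midway between the feet's undersides; z up. It stands 50 mm deep in the box with 1.5 mm play; until both dials have caught it lifts only 1 mm, then straight out.
- shackle_bar (a point): Middle of the shackle's crossbar, 82 mm above its origin; 32 mm above the box's top while locked.
- tray: White open tray, 150 mm (x) by 190 mm (y), 32 mm high, walls and floor 4 mm, loose, 0.6 kg. Origin: centre of its underside. Beside the box, on its left or its right.
- jar_a: Bystander: white paint jar, 72 mm across, 85 mm high. Origin: centre of its underside.
- jar_b: Bystander: small glass jar, 44 mm across, 45 mm high. Origin: centre of its underside.
- tin: Bystander: metal tin, 84 mm across, 90 mm high. Origin: centre of its underside.
- oil: Bystander: bottle of oil, 50 mm across, 120 mm high. Origin: centre of its underside.
- tape: Bystander: roll of tape, 68 mm across, 22 mm high, lying on the rear half of the lock box's top. Origin: centre of its underside.
- palette_knife: Bystander: palette knife about 200 mm long lying on the table on the right-hand side. Origin: centre of its underside.
- brush: Bystander: flat brush about 200 mm long lying on the table beyond the box. Origin: centre of its underside.

How it is judged:
By the outcome, as a careful person would: the job done as asked, in the order asked, and still so for the second after the job is handed in, with the robot touching nothing.
It also fails if it takes over 72 s, if anything falls off the work surface, if the arm or the gripper's body presses on something with over 40 N, if the wrist force passes 120 N, or if a joint passes its speed limit or range.

ROBOT

A 6-joint arm with a two-finger parallel gripper is mounted at the origin on the work surface. World frame = base frame: x ahead of the robot, y to its left, z up, the work surface at z = 0. Lengths are in m, angles in rad, forces in N, time in s.
With the tool pointing down it reaches from about 0.375 to 0.9 m from the base axis. Payload 3.1 kg.
Tool frame: the origin (TCP) lies between the finger pads; the fingertips stand 8 mm ahead of it and the grasp point (between the pads) lies 11 mm behind it; z points along the fingers, y is the line along which they close (so a half turn about z gives the same grasp; the last joint's range is limited). The gripper opens to 87 mm and grips with 3 to 60 N. Pads are 19 mm wide; open, the fingers measure 117 mm over their backs; the gripper's body (75 mm by 190 mm) begins 51 mm behind the grasp point.
Start: joints at [0.932, 0.527, 1.433, -0, 1.181, -0.178], TCP at [0.277, 0.56, 0.231] pointing down, gripper open.
Joint ranges: [-3.08, 3.08], [-0.75, 2.2], [0.22, 2.44], [-1.43, 4.57], [0, 2.65], [-2.85, 2.85]. Speed limits (rad/s): [2.79, 2.79, 3.14, 3.14, 3.14, 3.14].

INTERFACE

Orientations are given as a unit quaternion [x, y, z, w].
In Python, from rig import robot, vision, job gives the robot as it stands.
- The arm moves only by the shell command python3 -m handwheel 'ROWS' [OPENING] [FORCE]. ROWS is JSON, a list of rows, each a list of 4 numbers: the shift along the tool's x, y, z as a fraction of full scale, then the turn about the tool's z as a fraction of full scale. A call has 1 to 20 rows; each row is the pose to reach, as a shift and turn from the pose commanded when the call began, along the tool's axes at that moment, turning the shorter way round; what a row does not reach only later rows make up. Full scale, the value 1, is 300 mm for a shift and 2 pi rad for a turn. A row lasts 1/12 s, in which the tool goes at most 41.7 mm and 7.16 degrees, less where a joint would pass 70% of its speed; a pose out of reach is approached as far as the arm can. A call with a number of a shift or a turn outside -1 to 1 is refused whole. A call with a gripper value outside its range is refused whole. OPENING is the opening in per cent of the stroke, from 0 (shut) to 100 (fully open), set as the call begins (- or left out, the last holds). The fingers move at their own pace and stop on an object; FORCE is the grip in N (left out, the last holds). Time passes only in rows, so rows that repeat a pose let the fingers close. It gives the time, the measured TCP pose, the force, the opening and the grip force at its end, in the units of the state.
- robot.get_obs(): the state, without advancing time (a new reading comes with each control period).
- vision.camera(name): name is "scene" or "top" or "wrist"; returns a dict with "frame" (400x640x3 uint8, red, green, blue), "K" (3x3 intrinsics, pixels), "k1" (the pictures are not rectified: a ray, as slopes to the right and down, at radius r is drawn at 1 + k1 r^2 times it, then the intrinsics apply), "cam_to_world" (4x4, takes a point from camera to world coordinates); the wrist camera has in their place "hand_eye" (4x4, takes a point from camera to tool coordinates, whose origin is the TCP and whose axes are the flange's). Camera axes: x right, y down, z forward; pixel columns grow to the right and rows downward; lengths in m; the calibration is good to about 2 mm. A picture is of the moment at which its call begins: read the wrist's pose just before it. There is no depth.
- job.hand_in(): hands the job in; it is judged then, once.
Trained networks look in the newest picture that a camera, given by its name, has taken for a name from the list of things; names that differ only in an ending like _2 or _b are one class to them, and where a whole thing is asked for, a point or a joint stands for the part that bears it (a point fixed in the world has none). Each returns a list of dicts, best first, with "conf" (0 to 1); they miss things now and then, are a little off and sometimes report something else, mostly with a low value. They report only what shows in the picture. A call takes as long as a camera call.
- vision.look_for(camera, label): "point" ([row, column] in pixels, amid what is visible of it).
- vision.outline_of(camera, label): "mask" (400x640 bool, what is visible of it) and "point" ([row, column] in pixels, amid what is visible of it).
The state is a dict: "time": time; "q": joint angles; "joint_velocities": joint speeds; "joint_torque": joint torques, N m; "position": TCP position; "tool_rot": TCP orientation; "ft_force": force on the tool from outside, world axes, zero at the start; "moment": the same for the moment, N m; "grip_width": finger opening in m; "grip_force": force on a finger pad.
Only numpy, scipy, OpenCV 4.12 (cv2) and the standard library are available. Lean on these libraries where they do the work, as an engineer would, in place of code of your own. Each camera call takes 0.05 s, during which the arm holds its last target. There are 200 camera calls.

## Working session

There is one attempt and no reset: what is moved stays moved. The work goes in short steps, Python scripts to look and compute and a shell command to move; the robot and the scene stay as the last step left them, time stands still between calls to the robot, and variables do not carry over. Pictures are saved under pics/ and viewed, at most 10 in all, crops included, and the job is handed in when it is done.

```bash
mkdir -p pics; ls; cat > h.py <<'E'
import numpy as np, cv2
from scipy.spatial.transform import Rotation as R
from rig import robot, vision, job
def shot(name):
    o=robot.get_obs(); c=vision.camera(name)
    if 'cam_to_world' in c: T=np.array(c['cam_to_world'])
    else:
        T=np.eye(4); T[:3,:3]=R.from_quat(o['tool_rot']).as_matrix(); T[:3,3]=o['position']
        T=T@np.array(c['hand_eye'])
    return c['frame'],np.array(c['K']),c['k1'],T
def ray(s,rc):
    _,K,k1,T=s
    d=np.array([(rc[1]-K[0,2])/K[0,0],(rc[0]-K[1,2])/K[1,1]]); u=d.copy()
    for _ in range(20): u=d/(1+k1*(u@u))
    v=T[:3,:3]@np.array([u[0],u[1],1]); return T[:3,3],v
def at_z(s,rc,z):
    p,v=ray(s,rc); return p+v*(z-p[2])/v[2]
def proj(s,P):
    _,K,k1,T=s
    q=T[:3,:3].T@(np.array(P)-T[:3,3]); u=q[:2]/q[2]; u=u*(1+k1*(u@u))
    return np.array([K[1,1]*u[1]+K[1,2],K[0,0]*u[0]+K[0,2]])
def save(s,name,crop=None,sc=1):
    f=s[0][...,::-1]
    if crop: f=f[crop[0]:crop[1],crop[2]:crop[3]]
    f=cv2.resize(f,None,fx=sc,fy=sc,interpolation=cv2.INTER_CUBIC); cv2.imwrite('pics/'+name,f)
E
cat > a.py <<'E'
from h import *
o=robot.get_obs(); print(o['time'],o['position'],o['tool_rot'])
s=shot('top'); save(s,'top.png'); print(s[3][:3,3])
for n,z in [('lock',.09),('left_plate',.09),('left_dial',.12),('shackle',.12),('tray',.0),('jar_a',.085),('tin',.09),('oil',.12),('tape',.11),('brush',.01),('palette_knife',.01)]:
    for d in vision.look_for('top',n)[:3]: print(n,round(d['conf'],2),np.round(d['point'],1),np.round(at_z(s,d['point'],z),3))
E
python3 a.py
```

```text
pics
0.0 [0.27689098 0.5595047  0.22956773] [ 2.27862325e-01  9.73692756e-01 -1.00215482e-03 -4.15614299e-04]
[0.4263728  0.00341712 1.41469476]
lock 0.55 [205.9 360.1] [ 0.546 -0.147  0.09 ]
left_plate 0.82 [212.9 332.1] [ 0.526 -0.066  0.09 ]
left_dial 0.62 [210.1 329.1] [ 0.532 -0.056  0.12 ]
shackle 0.44 [217.5 353.4] [ 0.51  -0.124  0.12 ]
tray 0.67 [211.1 259.8] [0.541 0.153 0.   ]
jar_a 0.74 [252.7 185. ] [0.416 0.36  0.085]
jar_a 0.62 [137.3 321.8] [ 0.751 -0.039  0.085]
tin 0.9 [271. 444.] [ 0.355 -0.386  0.09 ]
oil 0.84 [141.1 371.1] [ 0.73 -0.18  0.12]
tape 0.76 [185.5 346.6] [ 0.603 -0.108  0.11 ]
tape 0.39 [207.1 362.6] [ 0.54  -0.152  0.11 ]
brush 0.75 [153.1 253.1] [0.721 0.173 0.01 ]
palette_knife 0.91 [191.3 436.2] [ 0.596 -0.394  0.01 ]
palette_knife 0.23 [140.7 370.7] [ 0.757 -0.194  0.01 ]
```

View pics/top.png

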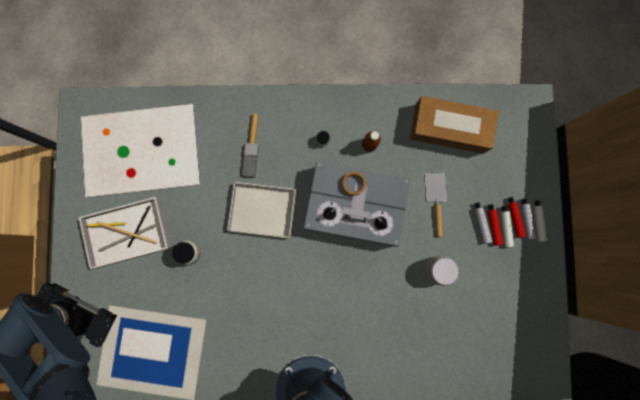

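The top view shows the lock around (357,205), with its left dial at (329,213), right dial at (380,222), and the shackle between them. The tape is at (354,183) and the tray is at (261,210), left of the box. Next I'll move above the box for a close look.

```bash
cat >> h.py <<'E'
def go(P,yaw,name=''):
    """TCP target P, yaw of tool x axis in world (tool down; taken mod pi to nearest). prints row fractions"""
    o=robot.get_obs(); M=R.from_quat(o['tool_rot']).as_matrix()
    d=M.T@(np.array(P)-o['position'])/0.3
    cur=np.arctan2(M[1,0],M[0,0]); dy=-(yaw-cur)  # tool z down -> sign flip
    dy=(dy+np.pi/2)%np.pi-np.pi/2
    print(name,'shift',np.round(d,4),'turn',round(dy/2/np.pi,4),'q6 now',round(o['q'][5],3),'mm',np.round(d*300,1),'deg',round(np.degrees(dy),1))
E
python3 - <<'E'
from h import *
c=vision.camera('wrist'); print(np.round(c['hand_eye'],3), c['K'][0][0],c['k1'])
s=shot('top')
L=at_z(s,(213,330),.11);Rr=at_z(s,(221,379),.11); print(L,Rr,np.linalg.norm(L-Rr)); m=(L+Rr)/2; d=L-Rr
yaw=np.arctan2(-d[0],d[1]); print('yaw',yaw,m)
o=robot.get_obs();M=R.from_quat(o['tool_rot']).as_matrix();print(M)
go([m[0],m[1],.33],yaw)
E
```

```text
[[-0.001 -0.959 -0.284  0.077]
 [ 1.    -0.001 -0.001  0.   ]
 [ 0.001 -0.284  0.959 -0.154]
 [ 0.     0.     0.     1.   ]] 302.6836996962306 -0.03847752290745314
[ 0.52439108 -0.05872788  0.11      ] [ 0.49993892 -0.19829914  0.11      ] 0.1416970207853237
yaw -0.17343468785006272 [ 0.512165   -0.12851351  0.11      ]
[[-8.96152745e-01  4.43745711e-01  4.42419846e-05]
 [ 4.43745713e-01  8.96152741e-01  8.22188401e-05]
 [-3.16331813e-06  9.33128303e-05 -9.99999996e-01]]
 shift [-1.7201 -1.7096 -0.3315] turn -0.0456 q6 now -0.179 mm [-516.  -512.9  -99.4] deg -16.4
```

```bash
python3 -m handwheel '[[-0.86,-0.855,-0.2,-0.023],[-0.86,-0.855,-0.33,-0.0456],[-0.86,-0.855,-0.33,-0.0456],[-0.86,-0.855,-0.33,-0.0456],[-0.86,-0.855,-0.33,-0.0456],[-0.86,-0.855,-0.33,-0.0456],[-0.86,-0.855,-0.33,-0.0456],[-0.86,-0.855,-0.33,-0.0456],[-0.86,-0.855,-0.33,-0.0456],[-0.86,-0.855,-0.33,-0.0456],[-0.86,-0.855,-0.33,-0.0456],[-0.86,-0.855,-0.33,-0.0456]]' 40 10
python3 - <<'E'
from h import *
go([.512,-.1285,.33],-.173)
E
```

```text
time: 1.7
position: [0.3944, 0.2159, 0.3295]
tool_rot: [0.087, 0.996, 0.0, -0.0]
ft_force: [0.4, 0.1, 0.4]
grip_width: 0.035
grip_force: 0.0
 shift [-0.5853 -1.0625 -0.0027] turn -0.0003 q6 now -1.146 mm [-175.6 -318.7   -0.8] deg -0.1
```

```bash
python3 -m handwheel '[[-0.585,-1,0,0],[-0.585,-1,0,0],[-0.585,-1,0,0],[-0.585,-1,0,0],[-0.585,-1,0,0],[-0.585,-1,0,0],[-0.585,-1,0,0],[-0.585,-1,0,0],[-0.585,-1,0,0],[-0.585,-1,0,0],[-0.585,-1,0,0]]'
cat > look.py <<'E'
from h import *
import sys
s=shot('wrist'); save(s,sys.argv[1]); o=robot.get_obs(); print(o['q'],o['position'])
for n,z in [('left_plate',.092),('right_dial',.126),('shackle',.12),('tape',.112),('tray',.03)]:
    for d in vision.look_for('wrist',n)[:3]: print(n,round(d['conf'],2),np.round(d['point'],1),np.round(at_z(s,d['point'],z),4))
import pickle; pickle.dump(s,open('s.pkl','wb'))
E
python3 look.py w1.png
```

```text
time: 2.62
position: [0.5157, -0.1084, 0.3284]
tool_rot: [0.086, 0.996, 0.001, -0.001]
ft_force: [0.1, 0.7, 0.7]
grip_width: 0.0348
grip_force: 0.0
[-4.19012301e-01  2.87657816e-01  1.54593430e+00  1.08951722e-03
  1.31109108e+00 -1.81878510e+00] [ 0.51529035 -0.10764962  0.32864024]
left_plate 0.57 [171.2 356.3] [ 0.5262 -0.0574  0.092 ]
right_dial 0.89 [171.7 241.3] [ 0.4955 -0.1965  0.126 ]
shackle 0.69 [173.7 293.7] [ 0.5099 -0.1358  0.12  ]
shackle 0.24 [172.3 355. ] [ 0.5211 -0.0619  0.12  ]
tape 0.68 [180.9 296.1] [ 0.521  -0.1355  0.112 ]
tape 0.58 [258.2 308.2] [ 0.6293 -0.1399  0.112 ]
tray 0.98 [149.7 478.5] [0.5388 0.1351 0.03  ]
tray 0.7 [171.8 353.2] [ 0.54   -0.0561  0.03  ]
tray 0.51 [174.7 296.6] [ 0.5295 -0.1416  0.03  ]
```

View pics/w1.png

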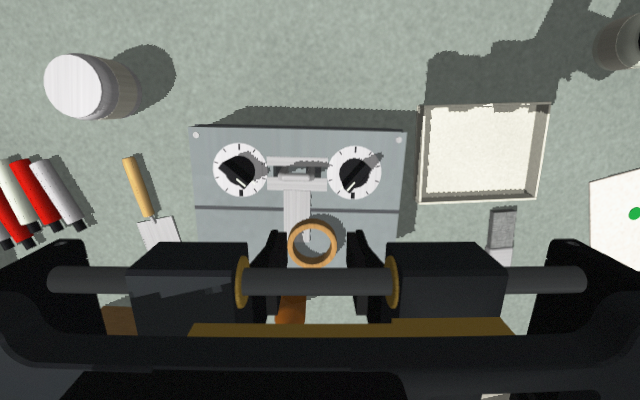

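The close view shows the right dial at (240,170), the left at (355,172), the shackle crossbar between them at (297,172) and the tape roll at (313,243). The tray is at (480,150). I'll rectify the dial region to get centres and bar angles.

```bash
cat > rect.py <<'E'
from h import *
import pickle,sys
s=pickle.load(open('s.pkl','rb'))
def rect(c,yaw,z,hx,hy,px):
    # image up = box +x, right = box -y ; px per m
    H,W=int(2*hx*px),int(2*hy*px); m=np.zeros((H,W,2),np.float32)
    X=np.array([np.cos(yaw),np.sin(yaw)]);Y=np.array([-X[1],X[0]])
    for i in range(H):
        for j in range(W):
            p=np.array(c)+X*(hx-i/px)+Y*(hy-j/px); r=proj(s,[*p,z]); m[i,j]=r[1],r[0]
    return cv2.remap(s[0],m,None,cv2.INTER_CUBIC)[...,::-1]
if __name__=='__main__':
    c=(.5117,-.1275);yaw=-.2
    a=rect(c,yaw,.126,.05,.13,3000);b=rect(c,yaw,.0905,.05,.13,3000)
    im=np.vstack([a,b])
    for k in range(0,780,60): cv2.line(im,(k,0),(k,6),(0,0,255),1); cv2.line(im,(k,300),(k,306),(0,0,255),1)
    for k in range(0,600,50): cv2.line(im,(0,k),(6,k),(0,0,255),1)
    cv2.imwrite('pics/rect1.png',im)
E
python3 rect.py
```

```text
(no output)
```

View pics/rect1.png

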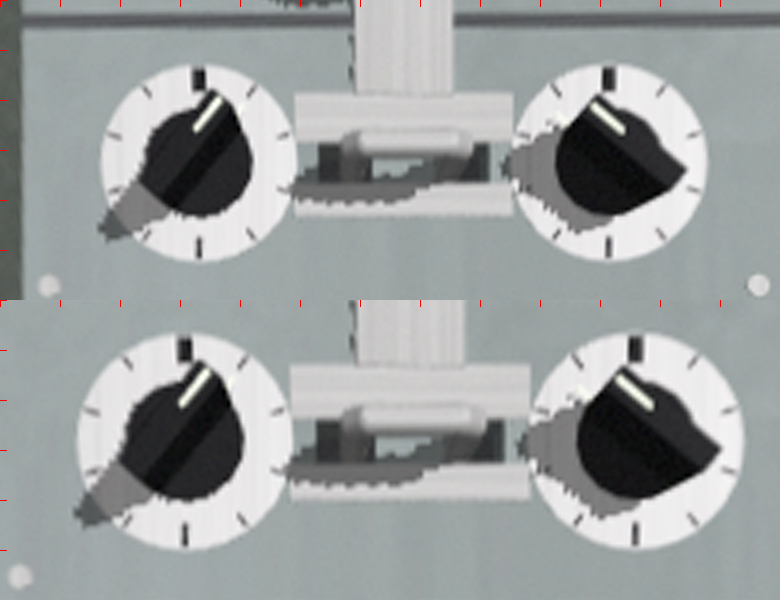

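Both centres are 150.5 mm apart, matching the specified 150 mm, and the box yaw is about -0.20. The left dial is at about 0.65 rad and the right at about 5.43 rad. I'll go to the left dial first.

```bash
python3 - <<'E'
from h import *
go([.5285,-.0614,.18],-.85)
go([.5285,-.0614,.105],-.85)
E
```

```text
shift [-0.0161  0.1615  0.4992] turn 0.1081 q6 now -1.819 mm [ -4.8  48.5 149.7] deg 38.9
 shift [-0.0161  0.1614  0.7492] turn 0.1081 q6 now -1.819 mm [ -4.8  48.4 224.7] deg 38.9
```

```bash
python3 -m handwheel '[[-0.016,0.161,0.2,0.108],[-0.016,0.161,0.3,0.108],[-0.016,0.161,0.4,0.108],[-0.016,0.161,0.5,0.108],[-0.016,0.161,0.5,0.108],[-0.016,0.161,0.5,0.108],[-0.016,0.161,0.5,0.108],[-0.016,0.161,0.5,0.108]]'
python3 - <<'E'
from h import *
import pickle
s=shot('wrist'); save(s,'w2.png'); pickle.dump(s,open('s.pkl','wb'))
print(proj(s,[.5285,-.0614,.126]))
go([.5285,-.0614,.105],-.85)
E
```

```text
time: 3.58
position: [0.5291, -0.0628, 0.1798]
tool_rot: [0.412, 0.911, 0.0, 0.0]
ft_force: [0.0, 0.5, 0.2]
grip_width: 0.0346
grip_force: 0.0
[216.26040217 316.59189747]
 shift [0.0058 0.0015 0.2504] turn 0.0 q6 now -1.049 mm [ 1.7  0.4 75.1] deg 0.0
```

View pics/w2.png

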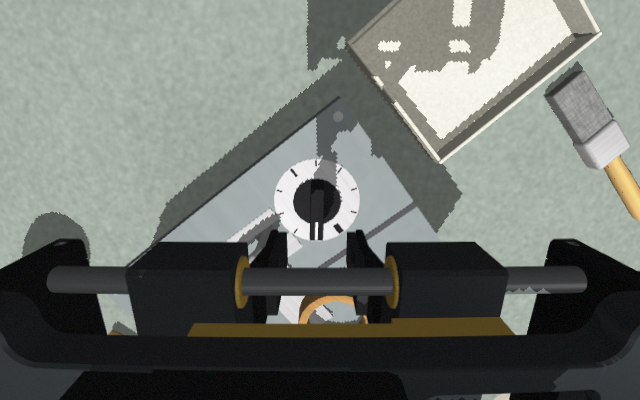

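The bar stands vertical at column 317, centred between the fingers (270 to 365). I'll descend and grip gently, so the limited pad force also limits the torque.

```bash
python3 -m handwheel '[[0.006,0.0015,0.08,0],[0.006,0.0015,0.16,0],[0.006,0.0015,0.21,0],[0.006,0.0015,0.25,0],[0.006,0.0015,0.25,0]]' && python3 -m handwheel '[[0,0,0,0],[0,0,0,0],[0,0,0,0],[0,0,0,0],[0,0,0,0],[0,0,0,0]]' 0 7; python3 -c "
from h import *
o=robot.get_obs();print(o['moment'],o['ft_force'],o['grip_width'],o['grip_force'])"
```

```text
time: 4.05
position: [0.5277, -0.0614, 0.1035]
tool_rot: [0.413, 0.911, -0.0, -0.001]
ft_force: [0.4, 0.5, 1.5]
grip_width: 0.0344
grip_force: 0.0
time: 4.55
position: [0.5284, -0.0618, 0.1053]
tool_rot: [0.413, 0.911, -0.0, 0.001]
ft_force: [-0.8, 0.2, 4.8]
grip_width: 0.0098
grip_force: 7.0
[-0.04720849  0.10530441  0.0134004 ] [-0.84290231  0.24203201  4.81538046] 0.00982681996658242 7.000146878126543
```

```bash
cat > st.py <<'E'
from h import *
o=robot.get_obs();M=R.from_quat(o['tool_rot']).as_matrix()
yaw=np.arctan2(M[1,0],M[0,0]); print('t',round(o['time'],2),'angle(mod pi)',round((-.2-yaw)%np.pi,3),'Mz',round(o['moment'][2],3),'tool tau6',round(o['joint_torque'][5],3),'F',np.round(o['ft_force'],1),'w',round(o['grip_width'],4),'q6',round(o['q'][5],3))
E
python3 -m handwheel '[[0,0,0,0.008],[0,0,0,0.016],[0,0,0,0.024],[0,0,0,0.032],[0,0,0,0.04],[0,0,0,0.048],[0,0,0,0.056],[0,0,0,0.064],[0,0,0,0.072],[0,0,0,0.08],[0,0,0,0.088],[0,0,0,0.096]]'; python3 st.py
```

```text
time: 5.55
position: [0.5273, -0.0623, 0.1053]
tool_rot: [0.665, 0.746, -0.001, -0.0]
ft_force: [-2.6, -3.4, 6.0]
grip_width: 0.01
grip_force: 7.0
t 5.55 angle(mod pi) 1.256 Mz 0.08 tool tau6 -0.336 F [-2.6 -3.4  6. ] w 0.01 q6 -0.44
```

```bash
python3 -m handwheel '[[0,0,0,0.006],[0,0,0,0.012],[0,0,0,0.018],[0,0,0,0.024],[0,0,0,0.03],[0,0,0,0.036],[0,0,0,0.042]]' >/dev/null; python3 st.py;  python3 -m handwheel '[[0,0,0,0.0025],[0,0,0,0.005],[0,0,0,0.0075],[0,0,0,0.01],[0,0,0,0.0125],[0,0,0,0.015]]' >/dev/null; python3 st.py
```

```text
t 6.13 angle(mod pi) 1.519 Mz 0.06 tool tau6 -0.236 F [-4.1 -2.4  7.5] w 0.0102 q6 -0.177
t 6.63 angle(mod pi) 1.613 Mz 0.051 tool tau6 -0.069 F [-5.1 -2.3  6.7] w 0.0098 q6 -0.084
```

```bash
cat >> st.py <<'E'
import sys
sys.exit(abs(o['moment'][2])>0.105 or o['grip_width']>.0112)
E
python3 -m handwheel '[[0,0,0,0.002],[0,0,0,0.004],[0,0,0,0.006]]' >/dev/null; python3 st.py && python3 -m handwheel '[[0,0,0,0.002],[0,0,0,0.004],[0,0,0,0.006]]' >/dev/null && python3 st.py && python3 -m handwheel '[[0,0,0,0.002],[0,0,0,0.004],[0,0,0,0.006]]' >/dev/null && python3 st.py && python3 -m handwheel '[[0,0,0,0.002],[0,0,0,0.004],[0,0,0,0.006]]' >/dev/null && python3 st.py
```

```text
t 6.88 angle(mod pi) 1.65 Mz 0.086 tool tau6 -0.035 F [-4.  -3.   7.5] w 0.0102 q6 -0.046
t 7.13 angle(mod pi) 1.688 Mz 0.051 tool tau6 -0.035 F [-4.1 -3.1  8.2] w 0.0099 q6 -0.008
t 7.38 angle(mod pi) 1.725 Mz 0.057 tool tau6 -0.034 F [-4.4 -2.6  7.9] w 0.01 q6 0.029
t 7.63 angle(mod pi) 1.763 Mz 0.097 tool tau6 -0.036 F [-5.  -2.8  7.7] w 0.0098 q6 0.067
```

```bash

python3 -m handwheel '[[0,0,0,0.002],[0,0,0,0.004],[0,0,0,0.006]]' >/dev/null; python3 st.py && python3 -m handwheel '[[0,0,0,0.002],[0,0,0,0.004],[0,0,0,0.006]]' >/dev/null && python3 st.py && python3 -m handwheel '[[0,0,0,0.002],[0,0,0,0.004],[0,0,0,0.006]]' >/dev/null && python3 st.py && python3 -m handwheel '[[0,0,0,0.002],[0,0,0,0.004],[0,0,0,0.006]]' >/dev/null && python3 st.py
```

```text
t 7.88 angle(mod pi) 1.801 Mz 0.099 tool tau6 -0.032 F [-4.  -2.2  6.5] w 0.0099 q6 0.105
t 8.13 angle(mod pi) 1.839 Mz 0.059 tool tau6 -0.044 F [-4.8 -2.2  7.1] w 0.01 q6 0.142
t 8.38 angle(mod pi) 1.876 Mz 0.084 tool tau6 -0.054 F [-5.4 -2.2  6.7] w 0.0101 q6 0.18
t 8.63 angle(mod pi) 1.914 Mz 0.025 tool tau6 -0.056 F [-4.9 -1.9  8.4] w 0.0097 q6 0.218
```

```bash

python3 -m handwheel '[[0,0,0,0.002],[0,0,0,0.004]]' >/dev/null; python3 st.py && python3 -m handwheel '[[0,0,0,0.002],[0,0,0,0.004]]' >/dev/null && python3 st.py && python3 -m handwheel '[[0,0,0,0.002],[0,0,0,0.004]]' >/dev/null && python3 st.py && python3 -m handwheel '[[0,0,0,0.002],[0,0,0,0.004]]' >/dev/null && python3 st.py && python3 -m handwheel '[[0,0,0,0.002],[0,0,0,0.004]]' >/dev/null && python3 st.py
```

```text
t 8.8 angle(mod pi) 1.939 Mz 0.074 tool tau6 -0.066 F [-5.4 -2.6  7.4] w 0.0096 q6 0.243
t 8.97 angle(mod pi) 1.964 Mz -0.004 tool tau6 -0.079 F [-5.5 -1.7  8.8] w 0.0099 q6 0.268
t 9.13 angle(mod pi) 1.99 Mz -0.002 tool tau6 -0.065 F [-5.5 -2.8  8.4] w 0.0101 q6 0.293
t 9.3 angle(mod pi) 2.015 Mz 0.014 tool tau6 -0.095 F [-5.4 -1.9  8. ] w 0.01 q6 0.319
t 9.47 angle(mod pi) 2.04 Mz 0.07 tool tau6 -0.062 F [-5.2 -2.3  8.4] w 0.01 q6 0.344
```

```bash

python3 -m handwheel '[[0,0,0,0.0015],[0,0,0,0.003]]' >/dev/null; python3 st.py && python3 -m handwheel '[[0,0,0,0.0015],[0,0,0,0.003]]' >/dev/null && python3 st.py && python3 -m handwheel '[[0,0,0,0.0015],[0,0,0,0.003]]' >/dev/null && python3 st.py && python3 -m handwheel '[[0,0,0,0.0015],[0,0,0,0.003]]' >/dev/null && python3 st.py
```

```text
t 9.63 angle(mod pi) 2.059 Mz 0.047 tool tau6 -0.037 F [-5.6 -1.8  7.9] w 0.0099 q6 0.362
t 9.8 angle(mod pi) 2.077 Mz 0.036 tool tau6 -0.038 F [-5.7 -2.4  9. ] w 0.01 q6 0.381
t 9.97 angle(mod pi) 2.096 Mz 0.07 tool tau6 -0.038 F [-5.9 -1.8  8.4] w 0.0099 q6 0.4
t 10.13 angle(mod pi) 2.115 Mz 0.004 tool tau6 -0.038 F [-5.8 -1.6  8.7] w 0.0098 q6 0.419
```

```bash

python3 -m handwheel '[[0,0,0,0.0015],[0,0,0,0.003]]' >/dev/null; python3 st.py && python3 -m handwheel '[[0,0,0,0.0015],[0,0,0,0.003]]' >/dev/null && python3 st.py && python3 -m handwheel '[[0,0,0,0.0015],[0,0,0,0.003]]' >/dev/null && python3 st.py && python3 -m handwheel '[[0,0,0,0.0015],[0,0,0,0.003]]' >/dev/null && python3 st.py && python3 -m handwheel '[[0,0,0,0.0015],[0,0,0,0.003]]' >/dev/null && python3 st.py
```

```text
t 10.3 angle(mod pi) 2.134 Mz 0.05 tool tau6 -0.036 F [-5.9 -0.9  9. ] w 0.0098 q6 0.438
t 10.47 angle(mod pi) 2.153 Mz 0.104 tool tau6 0.027 F [-5.  -1.5  7.3] w 0.0101 q6 0.456
t 10.63 angle(mod pi) 2.171 Mz 0.167 tool tau6 0.06 F [-4.7 -0.5  8.1] w 0.0101 q6 0.475True
```

The torque rose sharply at about 2.15 to 2.17 rad (2.17 is inside 1.885 ± 0.3), so it has caught. I'll back off a hair to relieve it and check.

```bash
python3 st.py; python3 -m handwheel '[[0,0,0,-0.0015],[0,0,0,-0.003],[0,0,0,-0.003]]' >/dev/null; python3 st.py; python3 -m handwheel '[[0,0,0,-0.0015],[0,0,0,-0.003],[0,0,0,-0.003]]' >/dev/null; python3 st.py;
```

```text
t 10.63 angle(mod pi) 2.171 Mz 0.167 tool tau6 0.06 F [-4.7 -0.5  8.1] w 0.0101 q6 0.475
t 10.88 angle(mod pi) 2.152 Mz -0.005 tool tau6 0.01 F [-5.7 -2.6  8.3] w 0.01 q6 0.456
t 11.13 angle(mod pi) 2.133 Mz -0.052 tool tau6 -0.045 F [-5.5 -2.2  6.9] w 0.0098 q6 0.437True
```

Confirmed stop. I'll release, rise, and go over to the right dial.

```bash
python3 -m handwheel '[[0,0,0,0],[0,0,0,0],[0,0,0,0],[0,0,0,0]]' 40 7; python3 -m handwheel '[[0,0,-0.08,0],[0,0,-0.16,0],[0,0,-0.25,0],[0,0,-0.25,0]]' | head -2; python3 - <<'E'
from h import *
s=.5
go([.4987,-.2084,.18],-.2-5.43)
E
```

```text
time: 11.47
position: [0.5284, -0.0617, 0.1045]
tool_rot: [0.92, 0.393, 0.0, 0.0]
ft_force: [0.6, 0.0, -0.1]
grip_width: 0.0286
grip_force: 0.0
time: 11.8
position: [0.5314, -0.0625, 0.184]
 shift [-0.4268  0.2574  0.0136] turn 0.0245 q6 now 0.437 mm [-128.    77.2    4.1] deg 8.8
```

```bash
python3 -m handwheel '[[-0.427,0.257,0,0.0245],[-0.427,0.257,0,0.0245],[-0.427,0.257,0,0.0245],[-0.427,0.257,0,0.0245],[-0.427,0.257,0,0.0245],[-0.427,0.257,0,0.0245]]'
python3 - <<'E'
from h import *
import pickle
s=shot('wrist'); save(s,'w3.png'); pickle.dump(s,open('s.pkl','wb'))
print(proj(s,[.4987,-.2084,.126]))
go([.4987,-.2084,.105],-.2-5.43)
E
```

```text
time: 12.3
position: [0.4947, -0.2086, 0.1789]
tool_rot: [0.948, 0.319, -0.0, -0.0]
ft_force: [-0.3, 0.0, -0.4]
grip_width: 0.0346
grip_force: 0.0
[216.55657369 318.15884793]
 shift [0.0085 0.0117 0.2462] turn -0.0003 q6 now 0.313 mm [ 2.5  3.5 73.9] deg -0.1
```

View pics/w3.png

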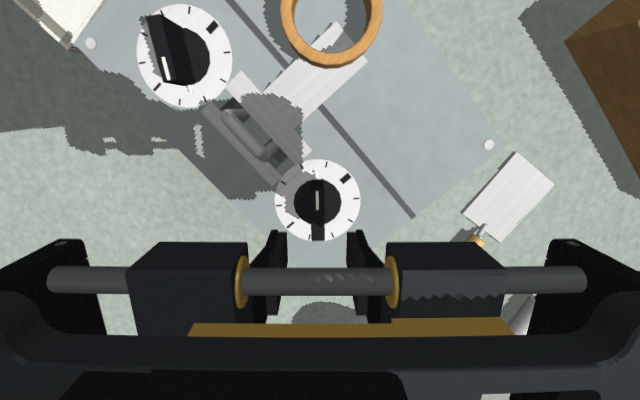

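The right bar is vertical at column 317, centred between the fingers. The white line on the left dial is visible at (165,65), between 3 and 4. Descending.

```bash
python3 st.py; python3 -m handwheel '[[0.005,0.003,0.08,0],[0.005,0.003,0.16,0],[0.005,0.003,0.21,0],[0.005,0.003,0.25,0],[0.005,0.003,0.25,0]]' && python3 -m handwheel '[[0,0,0,0],[0,0,0,0],[0,0,0,0],[0,0,0,0],[0,0,0,0],[0,0,0,0]]' 0 7; python3 st.py
```

```text
t 12.35 angle(mod pi) 2.29 Mz 0.011 tool tau6 -0.004 F [-1.   0.1  0.3] w 0.0349 q6 0.313
time: 12.77
position: [0.4963, -0.2048, 0.1031]
tool_rot: [0.947, 0.322, -0.001, -0.002]
ft_force: [-0.4, -0.3, 0.3]
grip_width: 0.0349
grip_force: 0.0
time: 13.27
position: [0.4974, -0.2075, 0.1048]
tool_rot: [0.947, 0.321, 0.001, 0.001]
ft_force: [1.4, 0.7, 0.3]
grip_width: 0.0101
grip_force: 7.0
t 13.27 angle(mod pi) 2.289 Mz 0.03 tool tau6 0.006 F [1.4 0.7 0.3] w 0.0101 q6 0.315
```

```bash
python3 -m handwheel '[[0,0,0,-0.008],[0,0,0,-0.016],[0,0,0,-0.024],[0,0,0,-0.032],[0,0,0,-0.04],[0,0,0,-0.048],[0,0,0,-0.056],[0,0,0,-0.064],[0,0,0,-0.072],[0,0,0,-0.08],[0,0,0,-0.088],[0,0,0,-0.096]]' >/dev/null; python3 st.py;
python3 -m handwheel '[[0,0,0,-0.002],[0,0,0,-0.004],[0,0,0,-0.006]]' >/dev/null; python3 st.py && python3 -m handwheel '[[0,0,0,-0.002],[0,0,0,-0.004],[0,0,0,-0.006]]' >/dev/null; python3 st.py && python3 -m handwheel '[[0,0,0,-0.002],[0,0,0,-0.004]]' >/dev/null && python3 st.py && python3 -m handwheel '[[0,0,0,-0.002],[0,0,0,-0.004]]' >/dev/null && python3 st.py
```

```text
t 14.27 angle(mod pi) 1.684 Mz -0.09 tool tau6 0.332 F [ 1.2  0.2 -1. ] w 0.0099 q6 -0.29
t 14.52 angle(mod pi) 1.648 Mz -0.007 tool tau6 0.055 F [3.1 0.7 1.5] w 0.0101 q6 -0.326
t 14.77 angle(mod pi) 1.609 Mz 0.007 tool tau6 0.052 F [3.  0.7 2.2] w 0.0098 q6 -0.365
t 14.93 angle(mod pi) 1.584 Mz 0.034 tool tau6 0.041 F [3.  1.3 2.2] w 0.0096 q6 -0.39
t 15.1 angle(mod pi) 1.559 Mz -0.005 tool tau6 0.043 F [3.6 1.4 2.8] w 0.0101 q6 -0.415
```

```bash
sed -i 's/^sys.exit.*/sys.exit(abs(o["moment"][2])>0.11 or o["grip_width"]>.0112 or o["joint_torque"][5]<0)/' st.py
python3 -m handwheel '[[0,0,0,-0.002],[0,0,0,-0.004]]' >/dev/null; python3 st.py && python3 -m handwheel '[[0,0,0,-0.002],[0,0,0,-0.004]]' >/dev/null && python3 st.py && python3 -m handwheel '[[0,0,0,-0.002],[0,0,0,-0.004]]' >/dev/null && python3 st.py && python3 -m handwheel '[[0,0,0,-0.002],[0,0,0,-0.004]]' >/dev/null && python3 st.py && python3 -m handwheel '[[0,0,0,-0.002],[0,0,0,-0.004]]' >/dev/null && python3 st.py && python3 -m handwheel '[[0,0,0,-0.002],[0,0,0,-0.004]]' >/dev/null && python3 st.py && python3 -m handwheel '[[0,0,0,-0.002],[0,0,0,-0.004]]' >/dev/null && python3 st.py
```

```text
t 15.27 angle(mod pi) 1.534 Mz -0.001 tool tau6 0.047 F [5.2 1.  3. ] w 0.0101 q6 -0.44False
```

```bash
sed -i 's/^sys.exit(\(.*\))$/sys.exit(int(\1))/' st.py
python3 -m handwheel '[[0,0,0,-0.002],[0,0,0,-0.004]]' >/dev/null; python3 st.py && python3 -m handwheel '[[0,0,0,-0.002],[0,0,0,-0.004]]' >/dev/null && python3 st.py && python3 -m handwheel '[[0,0,0,-0.002],[0,0,0,-0.004]]' >/dev/null && python3 st.py && python3 -m handwheel '[[0,0,0,-0.002],[0,0,0,-0.004]]' >/dev/null && python3 st.py && python3 -m handwheel '[[0,0,0,-0.002],[0,0,0,-0.004]]' >/dev/null && python3 st.py && python3 -m handwheel '[[0,0,0,-0.002],[0,0,0,-0.004]]' >/dev/null && python3 st.py && python3 -m handwheel '[[0,0,0,-0.002],[0,0,0,-0.004]]' >/dev/null && python3 st.py
```

```text
t 15.43 angle(mod pi) 1.508 Mz -0.035 tool tau6 0.045 F [5.2 0.5 3.7] w 0.0099 q6 -0.465
t 15.6 angle(mod pi) 1.483 Mz -0.078 tool tau6 0.038 F [5.5 0.9 4.1] w 0.0099 q6 -0.491
t 15.77 angle(mod pi) 1.458 Mz -0.065 tool tau6 0.034 F [5.  0.6 4.3] w 0.0098 q6 -0.516
t 15.93 angle(mod pi) 1.433 Mz -0.065 tool tau6 0.044 F [4.9 1.6 2.5] w 0.0097 q6 -0.541
t 16.1 angle(mod pi) 1.408 Mz -0.066 tool tau6 0.047 F [5.2 1.3 3.2] w 0.01 q6 -0.566
t 16.27 angle(mod pi) 1.383 Mz -0.009 tool tau6 0.053 F [4.8 0.5 2.9] w 0.0099 q6 -0.591
t 16.43 angle(mod pi) 1.358 Mz -0.065 tool tau6 0.043 F [5.5 0.9 3.9] w 0.0098 q6 -0.616
```

```bash

python3 -m handwheel '[[0,0,0,-0.002],[0,0,0,-0.004]]' >/dev/null; python3 st.py && python3 -m handwheel '[[0,0,0,-0.002],[0,0,0,-0.004]]' >/dev/null && python3 st.py && python3 -m handwheel '[[0,0,0,-0.002],[0,0,0,-0.004]]' >/dev/null && python3 st.py && python3 -m handwheel '[[0,0,0,-0.002],[0,0,0,-0.004]]' >/dev/null && python3 st.py && python3 -m handwheel '[[0,0,0,-0.002],[0,0,0,-0.004]]' >/dev/null && python3 st.py && python3 -m handwheel '[[0,0,0,-0.002],[0,0,0,-0.004]]' >/dev/null && python3 st.py && python3 -m handwheel '[[0,0,0,-0.002],[0,0,0,-0.004]]' >/dev/null && python3 st.py&& python3 -m handwheel '[[0,0,0,-0.002],[0,0,0,-0.004]]' >/dev/null && python3 st.py
```

```text
t 16.6 angle(mod pi) 1.332 Mz -0.021 tool tau6 0.058 F [4.9 0.3 3.9] w 0.0102 q6 -0.641
t 16.77 angle(mod pi) 1.307 Mz -0.06 tool tau6 0.056 F [5.6 1.5 4. ] w 0.0097 q6 -0.666
t 16.93 angle(mod pi) 1.282 Mz -0.007 tool tau6 0.05 F [5.6 0.7 4. ] w 0.0098 q6 -0.692
t 17.1 angle(mod pi) 1.257 Mz -0.037 tool tau6 0.057 F [4.9 0.7 3.7] w 0.0102 q6 -0.717
t 17.27 angle(mod pi) 1.232 Mz -0.036 tool tau6 0.076 F [5.2 1.1 3.9] w 0.0102 q6 -0.742
t 17.43 angle(mod pi) 1.207 Mz 0.01 tool tau6 0.088 F [4.9 1.9 4. ] w 0.0096 q6 -0.767
t 17.6 angle(mod pi) 1.181 Mz -0.018 tool tau6 0.088 F [5.2 0.6 3. ] w 0.0096 q6 -0.792
t 17.77 angle(mod pi) 1.156 Mz -0.068 tool tau6 0.064 F [6.4 0.9 3.5] w 0.0103 q6 -0.817
```

```bash

python3 -m handwheel '[[0,0,0,-0.0015],[0,0,0,-0.003]]' >/dev/null; python3 st.py && python3 -m handwheel '[[0,0,0,-0.0015],[0,0,0,-0.003]]' >/dev/null && python3 st.py && python3 -m handwheel '[[0,0,0,-0.0015],[0,0,0,-0.003]]' >/dev/null && python3 st.py && python3 -m handwheel '[[0,0,0,-0.0015],[0,0,0,-0.003]]' >/dev/null && python3 st.py && python3 -m handwheel '[[0,0,0,-0.0015],[0,0,0,-0.003]]' >/dev/null && python3 st.py && python3 -m handwheel '[[0,0,0,-0.0015],[0,0,0,-0.003]]' >/dev/null && python3 st.py
```

```text
t 17.93 angle(mod pi) 1.138 Mz -0.049 tool tau6 0.041 F [5.1 0.3 3.5] w 0.0103 q6 -0.836
t 18.1 angle(mod pi) 1.119 Mz -0.023 tool tau6 0.043 F [5.8 0.6 3.7] w 0.0098 q6 -0.855
t 18.27 angle(mod pi) 1.1 Mz -0.062 tool tau6 0.043 F [ 5.  -0.1  3.8] w 0.0099 q6 -0.874
t 18.43 angle(mod pi) 1.081 Mz -0.033 tool tau6 0.043 F [5.4 0.9 3.7] w 0.0099 q6 -0.893
t 18.6 angle(mod pi) 1.062 Mz -0.007 tool tau6 0.043 F [6.  0.1 3.8] w 0.0101 q6 -0.911
t 18.77 angle(mod pi) 1.044 Mz -0.013 tool tau6 0.03 F [5.1 0.3 3.8] w 0.0102 q6 -0.93
```

```bash

python3 -m handwheel '[[0,0,0,-0.0015],[0,0,0,-0.003]]' >/dev/null; python3 st.py && python3 -m handwheel '[[0,0,0,-0.0015],[0,0,0,-0.003]]' >/dev/null && python3 st.py && python3 -m handwheel '[[0,0,0,-0.0015],[0,0,0,-0.003]]' >/dev/null && python3 st.py && python3 -m handwheel '[[0,0,0,-0.0015],[0,0,0,-0.003]]' >/dev/null && python3 st.py && python3 -m handwheel '[[0,0,0,-0.0015],[0,0,0,-0.003]]' >/dev/null && python3 st.py
```

```text
t 18.93 angle(mod pi) 1.025 Mz -0.145 tool tau6 -0.041 F [5.  1.2 3.5] w 0.0101 q6 -0.949
```

The right dial caught at about 4.17 rad (4.398 - 0.23), with the same sharp rise. I'll relieve it and let go.

```bash
python3 st.py; python3 -m handwheel '[[0,0,0,0.0015],[0,0,0,0.003],[0,0,0,0.004],[0,0,0,0.004]]' >/dev/null; python3 st.py;  python3 -m handwheel '[[0,0,0,0],[0,0,0,0],[0,0,0,0],[0,0,0,0]]' 40 7 >/dev/null; python3 -m handwheel '[[0,0,-0.08,0],[0,0,-0.16,0],[0,0,-0.3,0],[0,0,-0.3,0],[0,0,-0.3,0],[0,0,-0.3,0]]' | head -2; python3 - <<'E'
from h import *
go([.5136,-.1349,.2],-.2); go([.5136,-.1349,.2],-.2+np.pi/2)
E
```

```text
t 18.93 angle(mod pi) 1.025 Mz -0.145 tool tau6 -0.041 F [5.  1.2 3.5] w 0.0101 q6 -0.949
t 19.27 angle(mod pi) 1.05 Mz -0.022 tool tau6 0.042 F [5.  1.1 3.1] w 0.0102 q6 -0.923
time: 20.1
position: [0.4959, -0.2068, 0.1942]
 shift [ 0.209   0.1315 -0.0194] turn -0.1672 q6 now -0.923 mm [62.7 39.4 -5.8] deg -60.2
 shift [ 0.209   0.1315 -0.0194] turn 0.0828 q6 now -0.923 mm [62.7 39.4 -5.8] deg 29.8
```

```bash
python3 -m handwheel '[[0.1,0.06,0,0.02],[0.209,0.131,0,0.04],[0.209,0.131,0,0.0828],[0.209,0.131,0,0.0828],[0.209,0.131,0,0.0828],[0.209,0.131,0,0.0828],[0.209,0.131,0,0.0828]]' 
python3 - <<'E'
from h import *
import pickle
s=shot('wrist'); save(s,'w4.png',(0,300,150,490),2); pickle.dump(s,open('s.pkl','wb'))
print(proj(s,[.5136,-.1349,.127]),np.array([.9801,-.1987,0])@s[3][:3,:3])
go([.5136,-.1349,.111],-.2+np.pi/2)
E
```

```text
time: 20.68
position: [0.5133, -0.1349, 0.193]
tool_rot: [0.774, 0.633, -0.001, -0.002]
ft_force: [0.7, -0.3, 0.6]
grip_width: 0.0347
grip_force: 0.0
[213.64944533 315.70568693] [ 1.00003466e+00  6.59197410e-04 -2.81884739e-03]
 shift [0.0005 0.0011 0.2743] turn 0.0001 q6 now -0.268 mm [ 0.2  0.3 82.3] deg 0.0
```

View pics/w4.png

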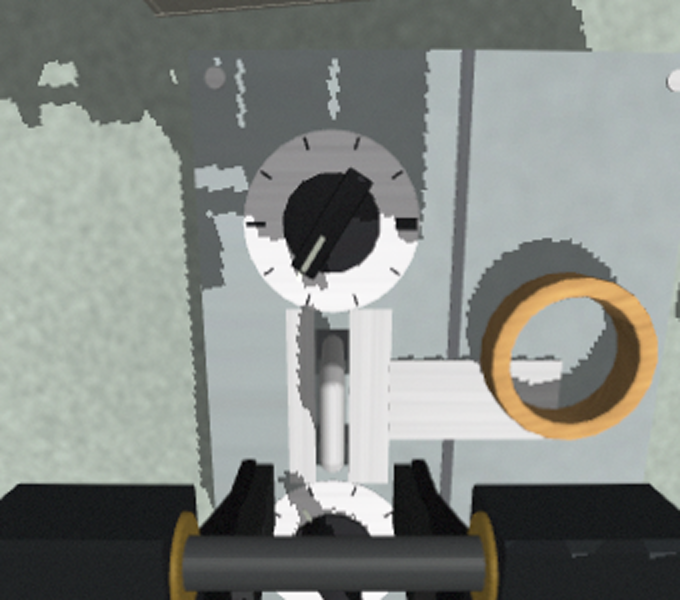

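```bash
python3 - <<'E'
from h import *
import pickle
s=pickle.load(open('s.pkl','rb'))
f=lambda p:np.round((proj(s,p)-[0,150])*2)
Y=np.array([.1987,.980,0]);m=np.array([.5136,-.1349,0])
for n,y,z in [('Lplate',.075,.09),('Ltop edge',.111,.09),('Lbot edge',.039,.09),('bar+',.023,.124),('bar-',-.023,.124),('Rplate top',-.039,.09)]: print(n,f(m+Y*y+[0,0,z])[::-1])
E
```

```text
Lplate [332. 224.]
Ltop edge [332. 130.]
Lbot edge [332. 312.]
bar+ [331. 367.]
bar- [331. 479.]
Rplate top [332. 480.]
```

The projected plates match the picture within 2 px. The crossbar is at crop column 333 (predicted 331), so the shackle position is good. I'll descend and grip.

```bash
python3 -m handwheel '[[0,0.001,0.08,0],[0,0.001,0.16,0],[0,0.001,0.22,0],[0,0.001,0.274,0],[0,0.001,0.274,0]]' && python3 -m handwheel '[[0,0,0,0],[0,0,0,0],[0,0,0,0],[0,0,0,0],[0,0,0,0],[0,0,0,0]]' 0 8; python3 st.py;  python3 -m handwheel '[[0,0,-0.003,0],[0,0,-0.006,0],[0,0,-0.01,0],[0,0,-0.014,0]]' 0 15; python3 st.py
```

```text
time: 21.15
position: [0.5121, -0.1346, 0.109]
tool_rot: [0.774, 0.633, -0.002, -0.004]
ft_force: [0.6, 0.3, -0.0]
grip_width: 0.0347
grip_force: 0.0
time: 21.65
position: [0.5152, -0.1357, 0.1132]
tool_rot: [0.774, 0.633, 0.0, 0.001]
ft_force: [-0.1, 0.1, 2.5]
grip_width: 0.0097
grip_force: 8.0
t 21.65 angle(mod pi) 1.571 Mz 0.066 tool tau6 0.007 F [-0.1  0.1  2.5] w 0.0097 q6 -0.267
time: 21.98
position: [0.5145, -0.1353, 0.1164]
tool_rot: [0.774, 0.633, -0.0, -0.0]
ft_force: [0.3, -0.5, -2.1]
grip_width: 0.0095
grip_force: 15.0
t 21.98 angle(mod pi) 1.571 Mz -0.039 tool tau6 -0.0 F [ 0.3 -0.5 -2.1] w 0.0095 q6 -0.267
```

It rises freely, carrying only its own weight of about 2 N. Drawing it out.

```bash
python3 -m handwheel '[[0,0,-0.02,0],[0,0,-0.04,0],[0,0,-0.06,0],[0,0,-0.08,0]]'; python3 st.py && python3 -m handwheel '[[0,0,-0.03,0],[0,0,-0.06,0],[0,0,-0.09,0],[0,0,-0.15,0],[0,0,-0.22,0],[0,0,-0.3,0],[0,0,-0.3,0]]'
python3 - <<'E'
from h import *
s=shot('top'); save(s,'top2.png',(130,270,200,420),3)
for d in vision.outline_of('top','tray')[:1]:
    m=d['mask'].astype(np.uint8); c,_=cv2.findContours(m,cv2.RETR_EXTERNAL,cv2.CHAIN_APPROX_SIMPLE); c=max(c,key=cv2.contourArea)
    r=cv2.minAreaRect(c); print(d['conf'],r); b=cv2.boxPoints(r); B=np.array([at_z(s,(q[1],q[0]),.032) for q in b]); print(np.round(B,3),np.round(B.mean(0),4))
E
```

```text
time: 22.32
position: [0.5149, -0.1355, 0.1414]
tool_rot: [0.774, 0.633, 0.0, 0.0]
ft_force: [0.8, 0.8, -1.9]
grip_width: 0.0095
grip_force: 15.0
t 22.32 angle(mod pi) 1.571 Mz -0.047 tool tau6 -0.0 F [ 0.8  0.8 -1.9] w 0.0095 q6 -0.267
0.77 ((261.7458801269531, 208.7950897216797), (64.46145629882812, 49.79466247558594), 5.19442892074585)
[[0.48  0.247 0.032]
 [0.631 0.235 0.032]
 [0.611 0.039 0.032]
 [0.461 0.054 0.032]] [0.5456 0.1439 0.032 ]
```

View pics/top2.png

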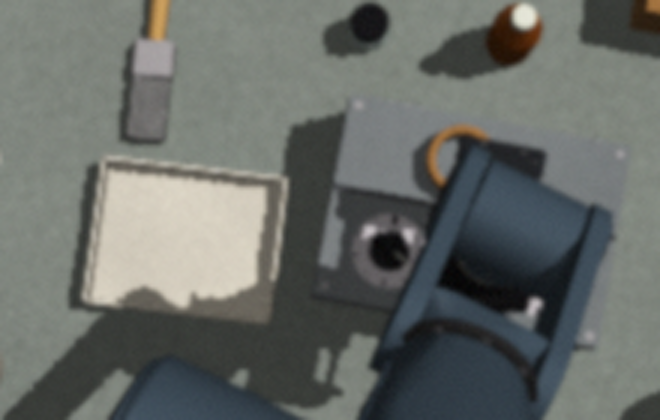

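The top view shows the tray clear at crop (185,238), from (85,165) to (285,315). Its measured size is 150 × 197 mm, centred at (0.546, 0.144). My check script stopped the second part of the lift, so I'll finish it now.

```bash
python3 -m handwheel '[[0,0,-0.025,0],[0,0,-0.05,0],[0,0,-0.08,0],[0,0,-0.11,0],[0,0,-0.14,0],[0,0,-0.18,0],[0,0,-0.23,0],[0,0,-0.28,0],[0,0,-0.3,0],[0,0,-0.3,0]]'
python3 - <<'E'
from h import *
go([.5456,.144,.225],-.2+np.pi/2)
E
```

```text
time: 23.25
position: [0.5158, -0.136, 0.2327]
tool_rot: [0.774, 0.633, 0.001, 0.002]
ft_force: [0.8, -0.4, -1.9]
grip_width: 0.0091
grip_force: 15.0
 shift [ 0.9343 -0.0885  0.0241] turn -0.0 q6 now -0.267 mm [280.3 -26.6   7.2] deg -0.0
```

```bash
python3 -m handwheel '[[0.05,-0.005,0,0],[0.12,-0.012,0,0],[0.2,-0.02,0,0],[0.28,-0.028,0,0],[0.36,-0.035,0,0],[0.44,-0.043,0,0],[0.52,-0.05,0,0],[0.6,-0.058,0,0],[0.68,-0.065,0,0],[0.76,-0.073,0,0],[0.83,-0.08,0,0],[0.88,-0.085,0,0],[0.92,-0.088,0,0],[0.934,-0.0885,0,0],[0.934,-0.0885,0,0],[0.934,-0.0885,0,0]]'
python3 - <<'E'
from h import *
s=shot('wrist'); save(s,'w5.png')
go([.5456,.144,.075],-.2+np.pi/2)
E
```

```text
time: 24.58
position: [0.5443, 0.1439, 0.2302]
tool_rot: [0.774, 0.633, -0.001, 0.0]
ft_force: [-0.2, -0.8, -2.2]
grip_width: 0.009
grip_force: 15.0
 shift [0.0026 0.0043 0.5176] turn -0.0001 q6 now 0.261 mm [  0.8   1.3 155.3] deg -0.0
```

View pics/w5.png

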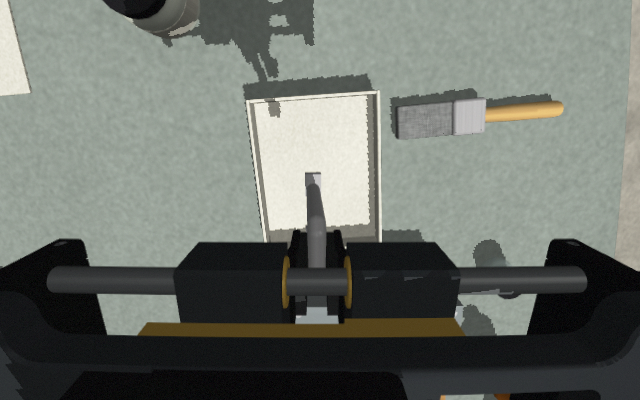

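The shackle hangs upright at about (315,205), over the tray (columns 248 to 380, rows 92 to 242). I'll lower it, easing down near the floor.

```bash
python3 -m handwheel '[[0,0.002,0.06,0],[0,0.002,0.14,0],[0,0.002,0.22,0],[0,0.002,0.3,0],[0,0.002,0.37,0],[0,0.002,0.42,0],[0,0.002,0.46,0],[0,0.002,0.485,0],[0,0.002,0.495,0],[0,0.002,0.495,0]]'; python3 -m handwheel '[[0,0,0.004,0],[0,0,0.008,0],[0,0,0.008,0]]' | sed -n 1,4p; python3 -m handwheel '[[0,0,0.004,0],[0,0,0.008,0],[0,0,0.008,0]]'| sed -n 1,4p; python3 - <<'E'
from h import *
z=[robot.get_obs()['position'][2]]; print(z)
E
```

```text
time: 25.47
position: [0.545, 0.1436, 0.0816]
tool_rot: [0.775, 0.633, -0.0, -0.0]
ft_force: [0.1, -0.8, -1.6]
grip_width: 0.0093
grip_force: 15.0
time: 25.72
position: [0.5455, 0.1443, 0.0803]
tool_rot: [0.774, 0.633, 0.001, 0.0]
ft_force: [0.7, -0.2, -1.3]
time: 25.97
position: [0.5451, 0.1444, 0.0774]
tool_rot: [0.774, 0.633, 0.0, 0.0]
ft_force: [0.1, 0.9, -0.4]
[np.float64(0.07735206092337617)]
```

```bash
python3 -m handwheel '[[0,0,0.003,0],[0,0,0.005,0],[0,0,0.005,0]]' | sed -n 1,4p; python3 -m handwheel '[[0,0,0.003,0],[0,0,0.005,0],[0,0,0.005,0]]'| sed -n 1,4p
```

```text
time: 26.22
position: [0.5463, 0.1442, 0.0772]
tool_rot: [0.774, 0.633, 0.001, 0.001]
ft_force: [-0.8, -1.2, 6.8]
time: 26.47
position: [0.5476, 0.144, 0.077]
tool_rot: [0.774, 0.633, 0.002, 0.002]
ft_force: [-0.8, -1.4, 13.4]
```

It's on the floor. I'll ease off, release, rise clear, and look.

```bash
python3 -m handwheel '[[0,0,-0.006,0],[0,0,-0.006,0]]' | sed -n 4p; python3 -m handwheel '[[0,0,0,0],[0,0,0,0],[0,0,0,0],[0,0,0,0],[0,0,0,0]]' 45 10| sed -n 4,5p; python3 -m handwheel '[[0,0,-0.04,0],[0,0,-0.1,0],[0,0,-0.2,0],[0,0,-0.3,0],[-0.1,0,-0.45,0],[-0.2,0,-0.55,0],[-0.3,0,-0.6,0],[-0.3,0,-0.6,0]]'
python3 - <<'E'
from h import *
s=shot('wrist'); save(s,'w6.png')
E
```

```text
ft_force: [-0.2, -0.7, 7.2]
ft_force: [0.1, 0.2, 0.2]
grip_width: 0.0338
time: 27.72
position: [0.529, 0.052, 0.2605]
tool_rot: [0.775, 0.632, 0.002, 0.004]
ft_force: [1.3, 0.7, -0.0]
grip_width: 0.0389
grip_force: 0.0
```

View pics/w6.png

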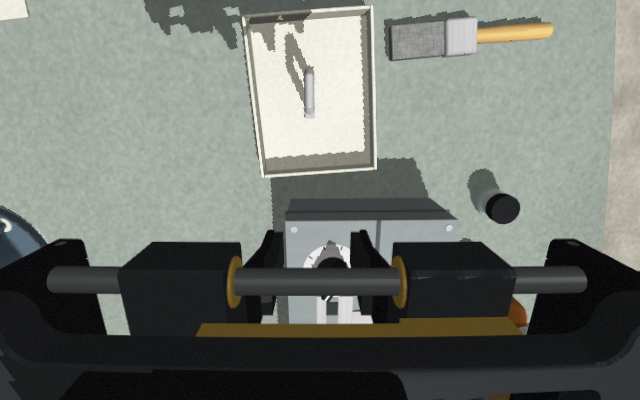

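The shackle stands upright inside the tray at (309,92), with the tray at columns 245 to 375. The gripper is clear and the other things in view are undisturbed.

```bash
python3 -m handwheel '[[0,0,0,0],[0,0,0,0]]' | head -1; python3 -c "
from rig import job
print(job.hand_in())"
```

```text
time: 27.93
the job is handed in; nothing more can be done
None
```

Job handed in at 27.9 s: both dials caught (left near 2.16 rad, right near 4.17 rad), and the shackle was drawn straight up and stands released inside the white tray; I saw nothing else disturbed, but no verdict came back.

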